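# Empty the tilting tumbler into the parts tray

## Robot

A 6-joint arm with a two-finger parallel gripper is mounted at the origin on the work surface. World frame = base frame: x ahead of the robot, y to its left, z up, the work surface at z = 0. Lengths are in m, angles in rad, forces in N, time in s.
With the tool pointing down it reaches from about 0.225 to 0.875 m from the base axis. Payload 3.4 kg.
Tool frame: the origin (TCP) lies at the very end of the fingers, on their centre line; the grasp point (between the pads) lies 19 mm behind it; z points along the fingers, y is the line along which they close (so a half turn about z gives the same grasp; the last joint's range is limited). The gripper opens to 85 mm and grips with 20 to 120 N. Pads are 22 mm wide; open, the fingers measure 114 mm over their backs; the gripper's body (76 mm by 85 mm) begins 54 mm behind the grasp point. The pads swing forward as they close: fully open they stand 13 mm farther back than shut.
Start: joints at [1.097, 0.276, 1.505, -0, 1.361, -0.121], TCP at [0.199, 0.54, 0.231] pointing down, gripper open.
Joint ranges: [-2.89, 2.89], [-0.75, 2.08], [0.22, 2.7], [-1.18, 4.32], [0.11, 2.71], [-2.7, 2.7]. Speed limits (rad/s): [2.57, 2.57, 3.14, 3.14, 3.14, 3.14].

## Interface

Orientations are given as a rotation vector (axis times angle).
In Python, from plant import ctrl, optics, order gives the robot as it stands.
- The arm moves only by the shell command python3 -m jog 'ROWS'. ROWS is JSON, a list of rows, each a list of 3 entries, a list of its own where there are three numbers: the shift along the tool's x, y, z in m, then the turn, a rotation vector about the tool's x, y, z in degrees, then the opening, from -1 (shut) to 1 (fully open). In form: [[[dx, dy, dz], [rx, ry, rz], fingers], ...]. A call has 1 to 10 rows; each row shifts and turns the commanded pose from where the row before left it, along the tool's axes as they then stand; what a row does not reach is not made up. A row lasts 1/10 s, in which the tool goes at most 50 mm and 8.59 degrees, less where a joint would pass 70% of its speed; a pose out of reach is approached as far as the arm can. A call is refused whole if a number of a shift passes 0.05 or a number of a turn 8.59, either way. A call with a gripper value outside its range is refused whole. The fingers move at their own pace and stop on an object; the grip force is fixed at half the most. Time passes only in rows, so rows that do not move let the fingers close. It gives the time, the measured TCP pose, the force, the opening and the grip force at its end, in the units of the state.
- ctrl.sense(): the state, without advancing time (a new reading comes with each control period).
- optics.snapshot(name): name is "scene" or "top" or "wrist"; returns the picture (400x640x3 uint8, red, green, blue); there is no depth.
- optics.camera_model(name): a dict with "vfov" (degrees; the focal length in pixels is half the picture's height over the tangent of half this angle, whatever the lens; pixels are square), "cx", "cy" (the principal point, pixels), "T" (4x4, takes a point from camera to world coordinates). Camera axes: x right, y down, z forward; pixel columns grow to the right and rows downward; lengths in m; the calibration is good to about 2 mm. A picture is of the moment at which its call begins: read the wrist's pose just before it. camera_model takes no time and is no camera call; for the wrist camera it gives the pose at the moment of the call.
- order.finish_job(): hands the job in; it is judged then, once.
Trained networks look in the newest picture that a camera, given by its name, has taken for a name from the list of things; names that differ only in an ending like _2 or _b are one class to them, and where a whole thing is asked for, a point or a joint stands for the part that bears it (a point fixed in the world has none). Each returns a list of dicts, best first, with "confidence" (0 to 1); they miss things now and then, are a little off and sometimes report something else, mostly with a low value. They report only what shows in the picture. A call takes as long as a camera call.
- optics.boxes_of(camera, target): "xyz" ([x, y, z] in m, in world coordinates, good to about 4 mm: the middle of the surface that is visible of it).
- optics.silhouettes(camera, target): "mask" (400x640 bool, what is visible of it).
The state is a dict: "time_s": time; "qpos": joint angles; "qvel": joint speeds; "effort": joint torques, N m; "position": TCP position; "eef_rot": TCP orientation; "contact_force": force on the tool from outside, world axes, zero at the start; "torque": the same for the moment, N m; "finger_gap": opening from 0.0 (shut) to 1.0 (fully open); "finger_force": force on a finger pad.
Only numpy, scipy, OpenCV 4.12 (cv2) and the standard library are available. Lean on these libraries where they do the work, as an engineer would, in place of code of your own. Each camera call takes 0.05 s, during which the arm holds its last target. There are 200 camera calls.

## Task

The brass finials in the bench tumbler are polished: set the grey parts tray on the bench under the pouring side of the tumbler, tip the drum over steadily until all six finials lie in the tray, then swing the drum back fully upright, empty. Do not let the drum fly or slam over, spill no finial on the bench, and leave the other things where they are.

Things in the scene. Friction and masses are not known exactly. Their poses are not given: they have to be found in the camera images.
- tumbler: Blue bench tilting-barrel tumbler, fixed. Origin on the bench straight under the drum's level pivot axis, midway between its two yoke arms; x along the pivot axis, z up. The drum pours towards this frame's -y; its lever is on the -x side. Yoke arms 12 mm thick at x = +-85 mm, y +-18 mm (round bosses y +-24 mm), up to z 199 mm. Base 220 mm in x, y = -20 to +150 mm, top at z 34 mm.
- base_edge (a point): Middle of the tumbler base's front edge on the pouring side, on the bench (tumbler frame y = -20 mm; axes as the tumbler's). Beyond it, towards -y, the bench is clear: the tray stands there with its long side close to this edge. The finials fall out chiefly 10 to 130 mm from this edge and within 60 mm either side of the middle.
- pivot (a point): Centre of the drum's pivot axis, 175 mm above the bench; axes as the tumbler's. The aluminium drum is octagonal, 124 mm across flats outside, 114 mm inside; upright, its bottom is 45 mm below and its mouth 80 mm above the pivot, with a black gearmotor underneath down to 97 mm. Its lip swings as low as 78 mm above the bench when tipped.
- drum (a joint): Tilt of the drum, rad: 0 = upright, mouth straight up, against its stop; grows as it tips towards the tumbler's -y; 1.57 = lying level; 2.3 = mouth 42 degrees below level, other stop. Finials leave from about 1.6 on; tip to the stop to drain it. Stiff pivot (0.55 N m, 5 N at the lever grip): it stays wherever it is left. Starts at 0 to 0.12.
- lever_grip (a point): Middle of the red round grip of the tilt lever, which turns with the drum. Bar 20 mm thick, 80 mm long, parallel to the pivot axis (tumbler x -108 to -188 mm, this point -150), 120 mm from the axis, on a 14 mm steel arm at x = -103 mm. In the tumbler frame it is at y = 120 mm sin(1.134 - joint), z = 175 mm + 120 mm cos(1.134 - joint): from the +y side over the top to the -y side.
- drum_mouth (a point): Centre of the drum's open mouth, 80 mm from the pivot along the drum's axis; z points out of the mouth.
- tray_mid (a point): Grey plastic open parts tray, 240 mm (its x) by 170 mm (its y) outside, 45 mm high, walls 8 mm thick, about 0.45 kg, loose on the bench. The point is its centre, half-way up (22.5 mm above the bench). At yaw 0 its long side is parallel to the tumbler's pivot axis.
- finial1_mid (a point): Centre of brass lantern finial 1 of 6 (alike): flange 30 mm, ball 31 mm in diameter, 47 mm long, about 80 g, loose in the drum at the start; the point is on its axis, half-way along.
- finial2_mid (a point): Centre of brass lantern finial 2 of 6 (alike): flange 30 mm, ball 31 mm in diameter, 47 mm long, about 80 g, loose in the drum at the start; the point is on its axis, half-way along.
- finial3_mid (a point): Centre of brass lantern finial 3 of 6 (alike): flange 30 mm, ball 31 mm in diameter, 47 mm long, about 80 g, loose in the drum at the start; the point is on its axis, half-way along.
- finial4_mid (a point): Centre of brass lantern finial 4 of 6 (alike): flange 30 mm, ball 31 mm in diameter, 47 mm long, about 80 g, loose in the drum at the start; the point is on its axis, half-way along.
- finial5_mid (a point): Centre of brass lantern finial 5 of 6 (alike): flange 30 mm, ball 31 mm in diameter, 47 mm long, about 80 g, loose in the drum at the start; the point is on its axis, half-way along.
- finial6_mid (a point): Centre of brass lantern finial 6 of 6 (alike): flange 30 mm, ball 31 mm in diameter, 47 mm long, about 80 g, loose in the drum at the start; the point is on its axis, half-way along.
- bottle: Bystander: clear water bottle with blue cap, 64 mm in diameter, 200 mm tall; origin at the centre of its underside.
- lantern_cap: Bystander: black spun lantern cap, a cone 130 mm wide and 122 mm tall; origin at the centre of its underside.
- led_board: Bystander: white LED board lying flat, 150 by 200 by 6 mm; origin at the centre of its underside.

How it is judged:
On the way:
1. the drum is tipped over and all six finials are in the tray (value of joint drum above 1.3 rad and x of finial1_mid in the frame of tray_mid between -0.117 and 0.117 m and y of finial1_mid in the frame of tray_mid between -0.082 and 0.082 m and z of each of finial1_mid, finial2_mid, finial3_mid, finial4_mid, finial5_mid, finial6_mid in the frame of tray_mid below 0.05 m and x of finial2_mid in the frame of tray_mid between -0.117 and 0.117 m and y of finial2_mid in the frame of tray_mid between -0.082 and 0.082 m and x of finial3_mid in the frame of tray_mid between -0.117 and 0.117 m and y of finial3_mid in the frame of tray_mid between -0.082 and 0.082 m and x of finial4_mid in the frame of tray_mid between -0.117 and 0.117 m and y of finial4_mid in the frame of tray_mid between -0.082 and 0.082 m and x of finial5_mid in the frame of tray_mid between -0.117 and 0.117 m and y of finial5_mid in the frame of tray_mid between -0.082 and 0.082 m and x of finial6_mid in the frame of tray_mid between -0.117 and 0.117 m and y of finial6_mid in the frame of tray_mid between -0.082 and 0.082 m), for 0.2 s.
At the end, for the whole second after the job is handed in: The drum is upright again (within 0.12 rad of its upright stop), the tray stands flat on the bench, and all six finials lie inside its walls (value of joint drum below 0.12 rad and angle between tray_mid's own z axis and vertical below 0.08 rad and height (world z) of tray_mid below 0.03 m and x of finial1_mid in the frame of tray_mid between -0.117 and 0.117 m and y of finial1_mid in the frame of tray_mid between -0.082 and 0.082 m and z of each of finial1_mid, finial2_mid, finial3_mid, finial4_mid, finial5_mid, finial6_mid in the frame of tray_mid below 0.05 m and x of finial2_mid in the frame of tray_mid between -0.117 and 0.117 m and y of finial2_mid in the frame of tray_mid between -0.082 and 0.082 m and x of finial3_mid in the frame of tray_mid between -0.117 and 0.117 m and y of finial3_mid in the frame of tray_mid between -0.082 and 0.082 m and x of finial4_mid in the frame of tray_mid between -0.117 and 0.117 m and y of finial4_mid in the frame of tray_mid between -0.082 and 0.082 m and x of finial5_mid in the frame of tray_mid between -0.117 and 0.117 m and y of finial5_mid in the frame of tray_mid between -0.082 and 0.082 m and x of finial6_mid in the frame of tray_mid between -0.117 and 0.117 m and y of finial6_mid in the frame of tray_mid between -0.082 and 0.082 m); the robot touches nothing.
It fails at once if a finial fell on the bench outside the tray ((height (world z) of finial1_mid below 0.032 m and not (x of finial1_mid in the frame of tray_mid between -0.117 and 0.117 m and y of finial1_mid in the frame of tray_mid between -0.082 and 0.082 m and z of finial1_mid in the frame of tray_mid below 0.05 m)) or (height (world z) of finial2_mid below 0.032 m and not (x of finial2_mid in the frame of tray_mid between -0.117 and 0.117 m and y of finial2_mid in the frame of tray_mid between -0.082 and 0.082 m and z of finial2_mid in the frame of tray_mid below 0.05 m)) or (height (world z) of finial3_mid below 0.032 m and not (x of finial3_mid in the frame of tray_mid between -0.117 and 0.117 m and y of finial3_mid in the frame of tray_mid between -0.082 and 0.082 m and z of finial3_mid in the frame of tray_mid below 0.05 m)) or (height (world z) of finial4_mid below 0.032 m and not (x of finial4_mid in the frame of tray_mid between -0.117 and 0.117 m and y of finial4_mid in the frame of tray_mid between -0.082 and 0.082 m and z of finial4_mid in the frame of tray_mid below 0.05 m)) or (height (world z) of finial5_mid below 0.032 m and not (x of finial5_mid in the frame of tray_mid between -0.117 and 0.117 m and y of finial5_mid in the frame of tray_mid between -0.082 and 0.082 m and z of finial5_mid in the frame of tray_mid below 0.05 m)) or (height (world z) of finial6_mid below 0.032 m and not (x of finial6_mid in the frame of tray_mid between -0.117 and 0.117 m and y of finial6_mid in the frame of tray_mid between -0.082 and 0.082 m and z of finial6_mid in the frame of tray_mid below 0.05 m))).
It fails at once if the drum was flung or slammed (faster than 3 rad/s) (velocity of joint drum above 3 rad/s or velocity of joint drum below -3 rad/s).
It fails at once if the water bottle was shifted more than 30 mm or knocked over (distance of bottle from where it was at the start of the episode above 0.03 m or angle between bottle's own z axis and vertical above 0.5 rad).
It fails at once if the lantern cap was shifted more than 30 mm or knocked over (distance of lantern_cap from where it was at the start of the episode above 0.03 m or angle between lantern_cap's own z axis and vertical above 0.5 rad).
It fails at once if the LED board was shifted more than 30 mm or knocked over (distance of led_board from where it was at the start of the episode above 0.03 m or angle between led_board's own z axis and vertical above 0.5 rad).
It also fails if it takes over 72 s, if anything falls off the work surface, if the arm or the gripper's body presses on something with over 40 N, if the wrist force passes 120 N, or if a joint passes its speed limit or range.

## Working session

There is one attempt and no reset: what is moved stays moved. The work goes in short steps, Python scripts to look and compute and a shell command to move; the robot and the scene stay as the last step left them, time stands still between calls to the robot, and variables do not carry over. Pictures are saved under pics/ and viewed, at most 10 in all, crops included, and the job is handed in when it is done.

```bash
mkdir -p pics; ls
cat > h.py <<'E'
import numpy as np, cv2
from plant import ctrl, optics, order
from scipy.spatial.transform import Rotation as R
def save(cam,name):
    im=optics.snapshot(cam); cv2.imwrite(f'pics/{name}.png',im[:,:,::-1]); return im
def pix(cam,P):
    m=optics.camera_model(cam); f=200/np.tan(np.radians(m['vfov'])/2)
    p=np.linalg.inv(m['T'])@np.r_[P,1]; return m['cx']+f*p[0]/p[2], m['cy']+f*p[1]/p[2]
def ray(cam,u,v,z):
    m=optics.camera_model(cam); f=200/np.tan(np.radians(m['vfov'])/2)
    d=m['T'][:3,:3]@np.array([(u-m['cx'])/f,(v-m['cy'])/f,1]); o=m['T'][:3,3]
    return o+d*(z-o[2])/d[2]
E
python3 - <<'E'
from h import *
a=save('scene','scene1');b=save('top','top1')
for c in ['top','scene']:
  for n in ['tumbler','drum','lever_grip','tray_mid','bottle','lantern_cap','led_board','finial1_mid']:
    r=optics.boxes_of(c,n); print(c,n,[(np.round(x['xyz'],3).tolist(),round(x['confidence'],2)) for x in r[:2]])
s=ctrl.sense();print(s['time_s'],s['position'],s['eef_rot'],s['contact_force'],optics.camera_model('top')['T'][:3,3],optics.camera_model('scene')['T'][:3,3])
E
```

```text
pics
top tumbler [([0.589, 0.162, 0.093], 0.83), ([0.504, -0.178, 0.007], 0.58)]
top drum [([0.592, 0.111, 0.213], 0.67)]
top lever_grip [([0.59, 0.116, 0.208], 0.61)]
top tray_mid [([0.501, -0.179, 0.007], 0.8)]
top bottle [([0.521, 0.426, 0.132], 0.58)]
top lantern_cap [([0.628, -0.413, 0.036], 0.66)]
top led_board [([0.354, 0.33, 0.008], 0.66)]
top finial1_mid [([0.591, 0.162, 0.097], 0.73), ([0.634, 0.102, 0.169], 0.6)]
scene tumbler [([0.605, 0.109, 0.178], 0.88)]
scene drum [([0.587, 0.122, 0.214], 0.74)]
scene lever_grip [([0.587, 0.122, 0.208], 0.92)]
scene tray_mid [([0.497, -0.178, 0.006], 0.74)]
scene bottle [([0.526, 0.42, 0.107], 0.88)]
scene lantern_cap [([0.646, -0.432, 0.038], 0.62)]
scene led_board [([0.348, 0.313, 0.009], 0.95)]
scene finial1_mid []
0.9 [0.19868649 0.53959324 0.23133468] [5.51296953e-01 3.09279886e+00 1.05890700e-04] [0.33028665 0.23416361 0.37263724] [0.42476602 0.01009124 1.5767053 ] [ 0.80178068 -0.47931833  1.11642299]
```

View pics/top1.png

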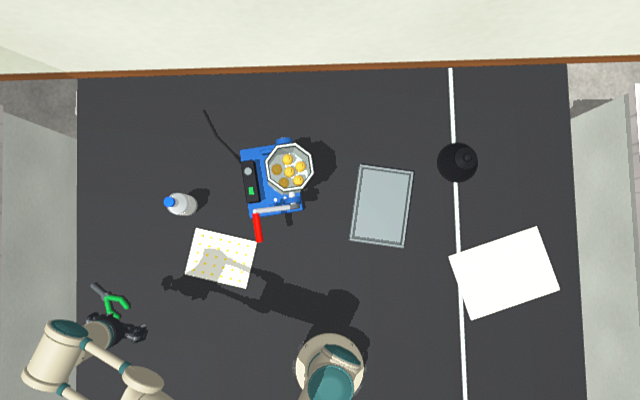

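View pics/scene1.png

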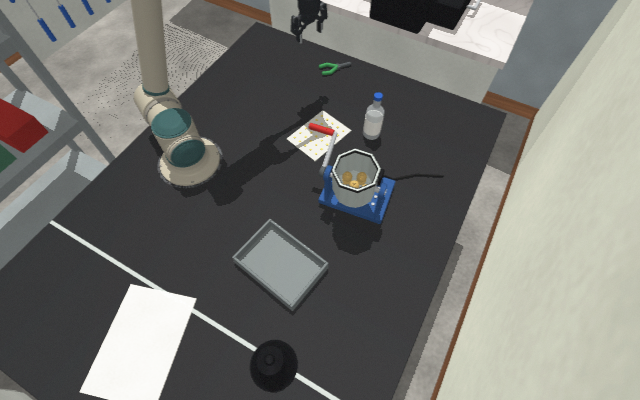

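The top view shows the drum mouth at about (290,168), the red grip from (255,213) to (260,241), and the tray centred near (381,206). The tumbler frame is close to the world axes, yawed roughly +10°, and the tray about -8°. Next I fit both poses.

```bash
cat > fit.py <<'E'
from h import *
from scipy.optimize import least_squares
def bary(cam,q,p):  # grip ends + drum mouth octagon centre in pixels
    x,y,yaw=p; Rz=R.from_euler('z',yaw).as_matrix()
    w=lambda a: Rz@np.array(a)+[x,y,0]
    g=lambda t:[t,.12*np.sin(1.134-q),.175+.12*np.cos(1.134-q)]
    return w,g
def feats(cam,im):
    h=cv2.cvtColor(im,cv2.COLOR_RGB2HSV)
    m=(((h[...,0]<8)|(h[...,0]>172))&(h[...,1]>170)&(h[...,2]>90)).astype(np.uint8)
    m[:, :100]=0
    n,l,st,c=cv2.connectedComponentsWithStats(m); k=1+np.argmax(st[1:,4]); pts=np.argwhere(l==k)[:,::-1]
    r=cv2.minAreaRect(pts.astype(np.float32)); b=cv2.boxPoints(r)
    c=pts.mean(0); u,s,vt=np.linalg.svd(pts-c,full_matrices=False); d=vt[0]; t=(pts-c)@d
    return c,d,t.min(),t.max(),st[k]
if __name__=='__main__':
    obs={}
    for cam in ['top','scene']:
        im=cv2.imread(f'pics/{cam}1.png')[:,:,::-1].copy(); c,d,a,b,st=feats(cam,im); obs[cam]=(c,d); print(cam,c,d,a,b,st)
        optics.snapshot(cam)
        M=optics.silhouettes(cam,'tray_mid')[0]['mask'].astype(np.uint8)
        cs=max(cv2.findContours(M,0,1)[0],key=cv2.contourArea); bx=cv2.approxPolyDP(cs,8,True)[:,0]
        W=[ray(cam,*p,.045)[:2] for p in bx]; print('tray',bx.tolist(),np.round(W,3).tolist(),'mid',np.mean(W,0))
        if cam=='top':
            T=np.array(W,np.float32); print('rect',cv2.minAreaRect(T))
    def res(p):
        w,g=bary(None,p[3],p[:3]); o=[]
        for cam in obs:
            c,d=obs[cam]; P=np.array(pix(cam,w(g(-.148)))); o+=list(P-c)
            Q=np.array(pix(cam,w(g(-.188))))-np.array(pix(cam,w(g(-.108)))); o.append(.3*(Q[0]*d[1]-Q[1]*d[0]))
        o.append((p[3]-.06)*10)
        return o
    s=least_squares(res,[.58,.12,.15,.05]);print(s.x,s.fun)
    w,g=bary(None,s.x[3],s.x[:3]);print('grip',w(g(-.15)))
    for cam in obs: print(cam,'mouth px',pix(cam,w([0,-.08*np.sin(s.x[3]),.175+.08*np.cos(s.x[3])])),'base corners',[np.round(pix(cam,w(a))).tolist() for a in ([-.11,-.02,.034],[.11,-.02,.034],[-.11,.15,.034],[.11,.15,.034])])
E
python3 fit.py
```

```text
top [257.27638191 227.64321608] [0.14822778 0.98895325] -14.670651351777552 14.30544838361564 [253 213  10  30 199]
tray [[360, 164], [349, 238], [402, 247], [412, 172]] [[0.632, -0.114], [0.402, -0.072], [0.37, -0.235], [0.602, -0.275]] mid [ 0.50149282 -0.17414305]
rect ((0.5008852481842041, -0.17453859746456146), (0.16581733524799347, 0.23588888347148895), 79.61405181884766)
scene [320.93382353 128.82352941] [0.95871352 0.28437366] -12.244055404630375 12.186937472021171 [309 123  25  12 136]
tray [[269, 219], [232, 259], [292, 310], [328, 263]] [[0.399, -0.077], [0.376, -0.245], [0.612, -0.286], [0.634, -0.115]] mid [ 0.50531424 -0.18114635]
[0.60105732 0.10319271 0.13230815 0.08769236] [-0.12622849 -0.01119621  0.04580694 -0.08239677  0.14971813  0.06493755
  0.2769236 ]
grip [0.43866558 0.18636614 0.23509246]
top mouth px (np.float64(288.32603613964386), np.float64(166.75063938192204)) base corners [[303.0, 210.0], [292.0, 141.0], [249.0, 219.0], [239.0, 150.0]]
scene mouth px (np.float64(355.8156273219915), np.float64(167.90491920298726)) base corners [[317.0, 199.0], [381.0, 221.0], [335.0, 160.0], [395.0, 179.0]]
```

Run:
```python
import cv2
a=cv2.imread('pics/top1.png')[120:270,150:430];b=cv2.imread('pics/scene1.png')[110:320,220:420]
a=cv2.resize(a,None,fx=2.8,fy=2.8,interpolation=2);cv2.imwrite('pics/top1c.png',a)
```

```text
(no output)
```

View pics/top1c.png

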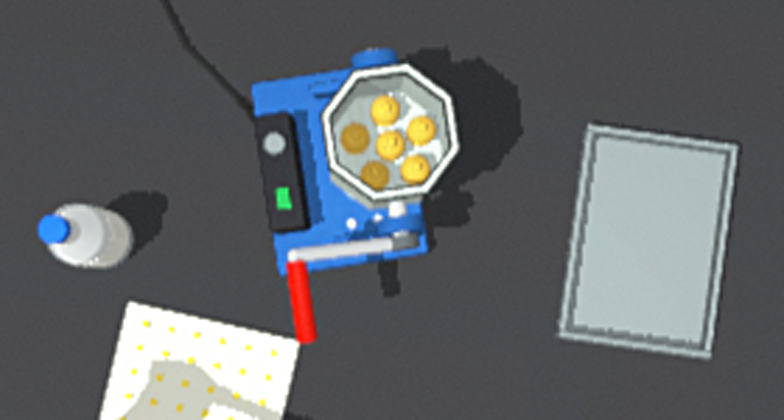

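Predicted base corners match the picture to about 2 px. Tumbler at (0.601, 0.103) with yaw +7.6°; tray at (0.503, -0.177) with yaw -9.8°. I'll grip the tray's far (-y) long wall, moving above it first.

```bash
python3 -m jog '[[[0,0,-0.035],[0,0,0],0.2],[[0,0,-0.035],[0,0,0],0.2],[[0,0,-0.035],[0,0,0],0.2],[[0,0,-0.02],[0,0,0],0.2],[[-0.0225,-0.025,0],[0,0,0],0.2],[[-0.0225,-0.025,0],[0,0,0],0.2],[[-0.0225,-0.025,0],[0,0,0],0.2],[[-0.0225,-0.025,0],[0,0,0],0.2],[[-0.0225,-0.025,0],[0,0,0],0.2],[[-0.0225,-0.025,0],[0,0,0],0.2]]'
python3 -m jog '[[[-0.0225,-0.0265,0],[0,0,0],0.2],[[-0.0225,-0.0265,0],[0,0,0],0.2],[[-0.0225,-0.0265,0],[0,0,0],0.2],[[-0.0225,-0.0265,0],[0,0,0],0.2],[[-0.0225,-0.0265,0],[0,0,0],0.2],[[-0.0225,-0.0265,0],[0,0,0],0.2],[[-0.0225,-0.0265,0],[0,0,0],0.2],[[-0.0225,-0.0265,0],[0,0,0],0.2],[[-0.0225,-0.0265,0],[0,0,0],0.2],[[-0.0225,-0.0265,0],[0,0,0],0.2]]'
```

```text
time_s: 2.1
position: [0.2738, 0.3509, 0.3564]
eef_rot: [0.551, 3.092, 0.001]
contact_force: [0.7, -0.8, -0.3]
finger_gap: 0.602
finger_force: 0.0
time_s: 3.1
position: [0.3933, 0.0244, 0.3565]
eef_rot: [0.551, 3.092, 0.0]
contact_force: [0.3, 0.8, -0.2]
finger_gap: 0.598
finger_force: 0.0
```

```bash
python3 -m jog '[[[-0.0234,-0.0289,0],[0,0,0],0.2],[[-0.0234,-0.0289,0],[0,0,0],0.2],[[-0.0234,-0.0289,0.02],[0,0,0],0.2],[[-0.0234,-0.0289,0.03],[0,0,0],0.2],[[-0.0234,-0.0289,0.03],[0,0,0],0.2],[[-0.0234,-0.0289,0.03],[0,0,0],0.2],[[-0.0234,-0.0289,0.03],[0,0,0],0.2],[[-0.0234,-0.0289,0.03],[0,0,0],0.2],[[0,0,0.03],[0,0,-5.1],0.2],[[0,0,0.02],[0,0,-5.1],0.2]]'
python3 - <<'E'
from h import *
save('wrist','w1'); print(ctrl.sense()['position'],ctrl.sense()['eef_rot'],ctrl.sense()['qpos'])
for a in (-9.8,):
  c,s=np.cos(np.radians(a)),np.sin(np.radians(a))
  for d in ([-.12,-.085],[.12,-.085],[.12,.085],[-.12,.085]):
    P=[.503+c*d[0]-s*d[1],-.177+s*d[0]+c*d[1],.045]; print(np.round(P,3),np.round(pix('wrist',P)))
E
```

```text
time_s: 4.1
position: [0.4882, -0.2566, 0.1336]
eef_rot: [-0.271, -3.127, -0.003]
contact_force: [0.4, 0.2, 0.6]
finger_gap: 0.603
finger_force: 0.0
[ 0.48640049 -0.25493439  0.13106129] [-0.26644949 -3.12265567 -0.00708859] [-6.09553816e-01  3.17201768e-01  1.70923686e+00  1.32304329e-04
  1.12398199e+00 -2.01016451e+00]
[ 0.37  -0.24   0.045] [309.  35.]
[ 0.607 -0.281  0.045] [310. 345.]
[ 0.636 -0.114  0.045] [508. 345.]
[ 0.399 -0.073  0.045] [577.  36.]
```

View pics/w1.png

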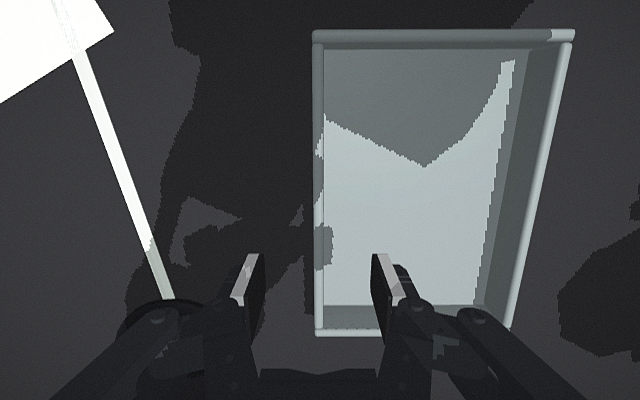

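The wrist view shows the wall at u≈313–323, running from v≈33 to v≈333. The fingers are centred near u=317, so they straddle it. Descending and closing.

```bash
python3 -m jog '[[[0,0,0.028],[0,0,0],0.2],[[0,0,0.028],[0,0,0],0.2],[[0,0,0.028],[0,0,0],0.2],[[0,0,0.026],[0,0,0],0.2],[[0,0,0],[0,0,0],0.2],[[0,0,0],[0,0,0],-1],[[0,0,0],[0,0,0],-1],[[0,0,0],[0,0,0],-1],[[0,0,0],[0,0,0],-1],[[0,0,0],[0,0,0],-1]]'
python3 -m jog '[[[0,0,0],[0,0,0],-1],[[0,0,0],[0,0,0],-1],[[0,0,0],[0,0,0],-1]]'
python3 - <<'E'
from h import *
save('top','t2')
M=optics.silhouettes('top','tray_mid')[0]['mask'].astype(np.uint8)
cs=max(cv2.findContours(M,0,1)[0],key=cv2.contourArea); bx=cv2.approxPolyDP(cs,8,True)[:,0]
print(bx.tolist(),[np.round(ray('top',*p,.045)[:2],3).tolist() for p in bx]); s=ctrl.sense();print(s['position'],s['eef_rot'],R.from_rotvec(s['eef_rot']).as_matrix()[:,1])
E
```

```text
time_s: 5.15
position: [0.4901, -0.2565, 0.0282]
eef_rot: [0.274, 3.126, -0.003]
contact_force: [-0.4, 0.9, 7.0]
finger_gap: 0.071
finger_force: 62.2
time_s: 5.45
position: [0.4901, -0.2565, 0.0282]
eef_rot: [0.274, 3.126, -0.003]
contact_force: [-0.2, 0.8, 6.6]
finger_gap: 0.079
finger_force: 62.2
[[361, 164], [349, 239], [381, 243], [399, 213], [390, 201], [403, 199], [413, 172]] [[0.632, -0.117], [0.399, -0.072], [0.384, -0.171], [0.475, -0.23], [0.513, -0.203], [0.518, -0.244], [0.602, -0.278]]
[ 0.4900477  -0.25650552  0.02819233] [ 2.73568735e-01  3.12649117e+00 -2.59872797e-03] [ 0.17367287  0.98480244 -0.00137478]
```

```bash
python3 -m jog '[[[0,0,-0.004],[0,0,0],-1],[[0,0,-0.004],[0,0,0],-1],[[0,0,0],[0,0,-3.5],-1],[[0,0,0],[0,0,-3.5],-1],[[0,0,0],[0,0,-3.5],-1],[[0,0,0],[0,0,-3.5],-1],[[0,0,0],[0,0,-3.6],-1],[[-0.01,0.005,0],[0,0,0],-1],[[-0.015,0.01,0],[0,0,0],-1],[[-0.015,0.01,0],[0,0,0],-1]]'
python3 -m jog '[[[-0.015,0.012,0],[0,0,0],-1],[[-0.015,0.012,0],[0,0,0],-1],[[-0.015,0.012,0],[0,0,0],-1],[[-0.015,0.012,0],[0,0,0],-1],[[-0.015,0.012,0],[0,0,0],-1],[[-0.015,0.012,0],[0,0,0],-1],[[-0.015,0.012,0],[0,0,0],-1],[[-0.0125,0.012,0],[0,0,0],-1],[[0,0.01,0],[0,0,0],-1],[[0,0,0],[0,0,0],-1]]'
python3 - <<'E'
from h import *
save('top','t3')
M=optics.silhouettes('top','tray_mid')[0]['mask'].astype(np.uint8)
cs=max(cv2.findContours(M,0,1)[0],key=cv2.contourArea); bx=cv2.approxPolyDP(cs,6,True)[:,0]
print(bx.tolist(),[np.round(ray('top',*p,.05)[:2],3).tolist() for p in bx]); s=ctrl.sense();print(s['position'],s['eef_rot'],R.from_rotvec(s['eef_rot']).as_matrix()[:,1])
im=cv2.imread('pics/t3.png')[110:280,220:420];cv2.imwrite('pics/t3c.png',cv2.resize(im,None,fx=3,fy=3,interpolation=2))
E
```

```text
time_s: 6.55
position: [0.5261, -0.2252, 0.0342]
eef_rot: [-0.204, 3.135, 0.0]
contact_force: [1.0, -1.0, -4.8]
finger_gap: 0.077
finger_force: 60.9
time_s: 7.55
position: [0.6267, -0.1033, 0.0339]
eef_rot: [0.21, -3.132, -0.002]
contact_force: [-1.0, -1.3, -5.8]
finger_gap: 0.078
finger_force: 60.8
[[341, 131], [299, 140], [312, 154], [312, 213], [327, 209]] [[0.737, -0.058], [0.713, 0.074], [0.667, 0.035], [0.483, 0.04], [0.494, -0.007]]
[ 0.62672784 -0.10510018  0.03408651] [ 2.08848716e-01 -3.13305547e+00  2.72442153e-04] [-1.32729779e-01  9.91152259e-01 -6.77907793e-05]
```

View pics/t3c.png

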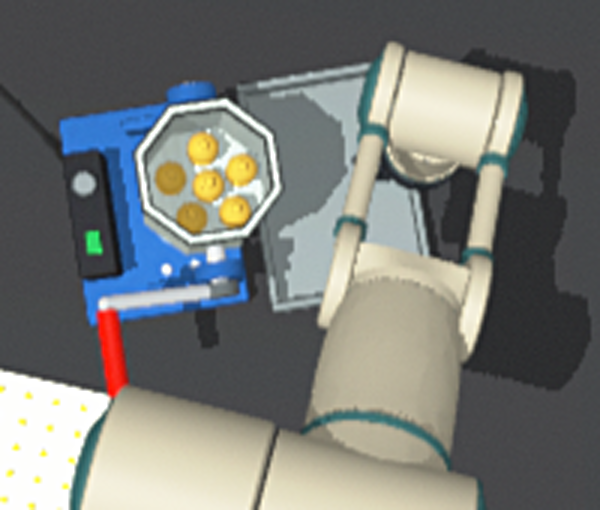

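```bash
python3 -m jog '[[[-0.003,0.007,0],[0,0,0],-1],[[-0.002,0.007,0],[0,0,0],-1],[[0,0.006,0],[0,0,0],-1],[[0,0,0.003],[0,0,0],-1],[[0,0,0.003],[0,0,0],-1],[[0,0,0.001],[0,0,0],-1],[[0,0,0],[0,0,0],-1]]'
python3 -m jog '[[[0,0,0],[0,0,0],0],[[0,0,0],[0,0,0],0],[[0,0,0],[0,0,0],0],[[0,0,0],[0,0,0],0],[[0,0,-0.02],[0,0,0],0],[[0,0,-0.03],[0,0,0],0],[[0,-0.01,-0.04],[0,0,0],0],[[0,-0.01,-0.04],[0,0,0],0],[[0.02,-0.01,-0.04],[0,0,0],0],[[0.02,-0.01,-0.04],[0,0,0],0]]'
```

```text
time_s: 8.35
position: [0.6301, -0.0846, 0.0282]
eef_rot: [-0.207, 3.134, 0.001]
contact_force: [-2.1, 1.4, 2.8]
finger_gap: 0.08
finger_force: 61.8
time_s: 9.35
position: [0.5954, -0.13, 0.2386]
eef_rot: [-0.209, 3.135, -0.0]
contact_force: [0.4, 0.4, -0.6]
finger_gap: 0.495
finger_force: 0.0
```

```bash
python3 -m jog '[[[0.02,0,-0.02],[0,0,0],0],[[0.03,0,-0.02],[0,0,0],0],[[0.03,0,-0.02],[0,0,0],0],[[0.03,0,-0.02],[0,0,0],0],[[0.03,0,-0.02],[0,0,0],0],[[0.03,0,-0.02],[0,0,0],0],[[0.02,0,-0.02],[0,0,0],0],[[0,0,-0.01],[0,0,0],0]]'
python3 - <<'E'
from h import *
for c in ['top','scene']:
  save(c,c+'4')
  M=optics.silhouettes(c,'tray_mid')[0]['mask'].astype(np.uint8)
  cs=max(cv2.findContours(M,0,1)[0],key=cv2.contourArea); bx=cv2.approxPolyDP(cs,6,True)[:,0]
  W=np.array([ray(c,*p,.045) for p in bx])[:,:2]
  r=R.from_euler('z',.1323).as_matrix()[:2,:2]
  print(bx.tolist(),W.round(3).tolist(),((W-[.601,.103])@r).round(3).tolist())
im=cv2.imread('pics/top4.png')[110:280,220:420];cv2.imwrite('pics/t4c.png',cv2.resize(im,None,fx=3,fy=3,interpolation=2))
E
```

```text
time_s: 10.15
position: [0.4056, -0.1549, 0.3897]
eef_rot: [-0.205, 3.132, -0.004]
contact_force: [0.5, 0.2, -0.1]
finger_gap: 0.502
finger_force: 0.0
[[344, 129], [294, 138], [313, 160], [301, 191], [305, 212], [357, 203]] [[0.744, -0.068], [0.72, 0.09], [0.649, 0.032], [0.553, 0.072], [0.487, 0.062], [0.51, -0.101]] [[0.119, -0.188], [0.117, -0.029], [0.038, -0.077], [-0.052, -0.024], [-0.118, -0.026], [-0.117, -0.19]]
[[315, 199], [295, 246], [366, 272], [382, 222]] [[0.491, 0.059], [0.52, -0.117], [0.746, -0.085], [0.719, 0.089]] [[-0.115, -0.029], [-0.11, -0.207], [0.118, -0.205], [0.115, -0.029]]
```

View pics/t4c.png

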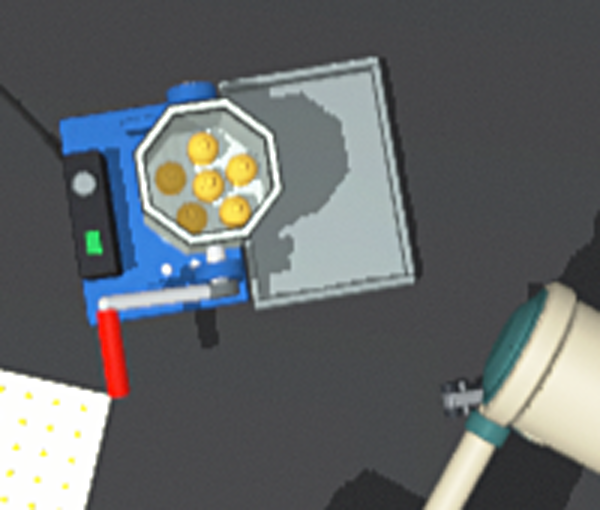

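The tray is well placed: about 6 mm from the base edge, centred and parallel. Next is the lever, caged loosely between the pads and followed round its arc with the tool tilting. I'll write a planner that prints the tool-frame shifts.

```bash
cat > plan.py <<'E'
from h import *
X0,Y0,YAW=.601,.103,.132
Rz=R.from_euler('z',YAW); 
def pose(a,b,back=.0,ty=0.,off=.025):
    # lever angle a, tool tilt b (deg): TCP pos, rot ; back along -toolz
    a,b=np.radians([a,b]); B=np.array([-.152,.12*np.sin(a),.175+.12*np.cos(a)])
    Q=R.from_matrix(np.array([[-1,0,0],[0,np.cos(b),-np.sin(b)],[0,-np.sin(b),-np.cos(b)]]).T)
    Q=Rz*Q; return Rz.apply(B)+[X0,Y0,0]+Q.apply([0,ty,off-back]),Q
def cur():
    s=ctrl.sense(); return s['position'],R.from_rotvec(s['eef_rot']),s
def delta(p0,q0,p1,q1):
    return np.round(q0.inv().apply(p1-p0),4).tolist(), np.round((q0.inv()*q1).as_rotvec(degrees=True),2).tolist()
E
python3 - <<'E'
from plan import *
p,q,s=cur(); print(p,s['qpos'])
P,Q=pose(60,45,.08); print(P,delta(p,q,P,Q))
P,Q=pose(60,45,0); print(P)
E
```

```text
[ 0.40804289 -0.15467564  0.38651936] [-5.22494203e-01  9.31783157e-03  1.45535026e+00  5.31457798e-04
  1.67748909e+00 -2.22600502e+00]
[0.43152556 0.22456575 0.27389087] ([-0.0735, 0.3727, 0.1129], [45.04, 0.01, 0.04])
[0.43897094 0.16848931 0.21732233]
```

```bash
python3 -m jog '[[[-0.008,0.041,0],[0,0,0],0.4],[[-0.008,0.041,0],[0,0,0],0.4],[[-0.008,0.041,0],[0,0,0],0.4],[[-0.008,0.041,0],[0,0,0],0.4],[[-0.008,0.041,0],[0,0,0],0.4],[[-0.008,0.041,0],[0,0,0],0.4],[[-0.008,0.041,0],[0,0,0],0.4],[[-0.008,0.041,0],[0,0,0],0.4],[[-0.008,0.041,0],[0,0,0],0.4],[[0,0,0],[5,0,0],0.4]]'
python3 -m jog '[[[0,0,0],[8,0,0],0.4],[[0,0,0],[8,0,0],0.4],[[0,0,0],[8,0,0],0.4],[[0,0,0],[8,0,0],0.4],[[0,0,0],[8,0,0],0.4],[[0,0,0],[0,0,0],0.4]]'
python3 - <<'E'
from plan import *
p,q,s=cur(); print(p,s['qpos'])
P,Q=pose(60,45,.08); print(P,delta(p,q,P,Q))
E
```

```text
time_s: 11.35
position: [0.4304, 0.224, 0.385]
eef_rot: [-0.213, 3.128, -0.137]
contact_force: [-0.7, -0.9, 0.1]
finger_gap: 0.699
finger_force: 0.0
time_s: 11.95
position: [0.4296, 0.2239, 0.3815]
eef_rot: [-0.204, 2.852, -1.192]
contact_force: [0.5, 0.0, -0.3]
finger_gap: 0.701
finger_force: 0.0
[0.42958176 0.22391338 0.38150122] [ 0.7698873   0.33090195  1.32149706 -0.65899932  1.94625802 -1.04651426]
[0.43152556 0.22456575 0.27389087] ([-0.0031, 0.0768, 0.0754], [-0.32, -0.15, 0.68])
```

```bash
python3 -m jog '[[[0,0.019,0.019],[0,0,0],0.4],[[-0.003,0.019,0.019],[0,0,0],0.4],[[0,0.019,0.019],[0,0,0],0.4],[[0,0.019,0.018],[0,0,0.6],0.4],[[0,0,0],[0,0,0],0.4]]'
python3 - <<'E'
from plan import *
p,q,s=cur(); im=save('wrist','w2'); print(p,s['contact_force'])
P,Q=pose(60,45,0); print(P,delta(p,q,P,Q))
for t in (-.108,-.15,-.188): 
  a=np.radians(60); print(np.round(pix('wrist',Rz.apply([t,.12*np.sin(a),.175+.12*np.cos(a)])+[X0,Y0,0])))
E
```

```text
time_s: 12.45
position: [0.4319, 0.2208, 0.2775]
eef_rot: [-0.177, 2.853, -1.182]
contact_force: [0.6, 0.0, -0.1]
finger_gap: 0.702
finger_force: 0.0
[0.43193696 0.2207914  0.27753111] [ 0.62551284  0.03679426 -0.13460746]
[0.43897094 0.16848931 0.21732233] ([-0.0004, 0.0053, 0.0799], [-0.01, -0.26, -0.36])
[327. 281.]
[327. 225.]
[327. 168.]
```

View pics/w2.png

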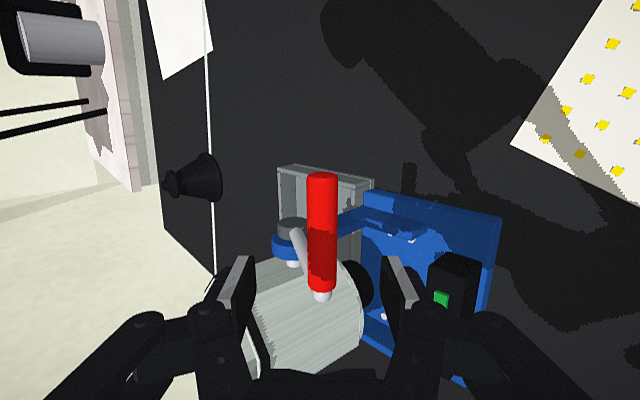

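Wrist view: the grip lies at u≈321, v 173–292, centred between the fingers (240 and 400). Sliding straight in and closing to a loose cage.

```bash
python3 -m jog '[[[0,0,0.02],[0,0,0],0.4],[[0,0,0.02],[0,0,0],0.4],[[0,0,0.02],[0,0,0],0.4],[[0,0,0.02],[0,0,0],0.4],[[0,0,0],[0,0,0],0],[[0,0,0],[0,0,0],-0.4],[[0,0,0],[0,0,0],-0.4],[[0,0,0],[0,0,0],-0.4],[[0,0,0],[0,0,0],-0.4]]'
python3 - <<'E'
from plan import *
p,q,s=cur(); print(p,s['contact_force'],s['finger_force'])
# path: lever angle a from 58 down; tool tilt b
A=np.linspace(58,-68,64); 
b=lambda a: np.interp(a,[-66,-50,45,58],[-50,-50,45,45])
pr=pose(A[0],b(A[0]),0)
for i in range(0,64,1):
    a1=A[min(i+1,63)]; n=pose(a1,b(a1),0); d=delta(*pr,*n); pr=n
    if i%3==0: print(round(a1,1),round(float(b(a1)),1),d[0][1:],d[1][0])
E
```

```text
time_s: 13.4
position: [0.441, 0.1669, 0.2243]
eef_rot: [-0.174, 2.847, -1.174]
contact_force: [0.1, 3.5, -0.9]
finger_gap: 0.298
finger_force: 1.7
[0.44097272 0.1669302  0.22425742] [ 0.07137838  3.54131682 -0.91060849] 1.7374645918607712
56.0 45.0 [-0.0041, -0.0009] 0.0
50.0 45.0 [-0.0042, -0.0004] 0.0
44.0 44.0 [-0.0038, -0.0] -1.0
38.0 38.0 [-0.0033, 0.0001] -2.0
32.0 32.0 [-0.0033, 0.0001] -2.0
26.0 26.0 [-0.0033, 0.0001] -2.0
20.0 20.0 [-0.0033, 0.0001] -2.0
14.0 14.0 [-0.0033, 0.0001] -2.0
8.0 8.0 [-0.0033, 0.0001] -2.0
2.0 2.0 [-0.0033, 0.0001] -2.0
-4.0 -4.0 [-0.0033, 0.0001] -2.0
-10.0 -10.0 [-0.0033, 0.0001] -2.0
-16.0 -16.0 [-0.0033, 0.0001] -2.0
-22.0 -22.0 [-0.0033, 0.0001] -2.0
-28.0 -28.0 [-0.0033, 0.0001] -2.0
-34.0 -34.0 [-0.0033, 0.0001] -2.0
-40.0 -40.0 [-0.0033, 0.0001] -2.0
-46.0 -46.0 [-0.0033, 0.0001] -2.0
-52.0 -50.0 [-0.0042, 0.0001] 0.0
-58.0 -50.0 [-0.0042, 0.0005] 0.0
-64.0 -50.0 [-0.0041, 0.0009] 0.0
-68.0 -50.0 [0.0, 0.0] 0.0
```

```bash
python3 -m jog '[[[0,-0.005,-0.001],[0,0,0],-0.4],[[0,-0.008,-0.001],[0,0,0],-0.4],[[0,-0.008,-0.0005],[0,0,0],-0.4],[[0,-0.0067,0.0002],[-4,0,0],-0.4],[[0,-0.0067,0.0002],[-4,0,0],-0.4],[[0,-0.0067,0.0002],[-4,0,0],-0.4],[[0,-0.0067,0.0002],[-4,0,0],-0.4],[[0,-0.0067,0.0002],[-4,0,0],-0.4],[[0,-0.0067,0.0002],[-4,0,0],-0.4],[[0,-0.0067,0.0002],[-4,0,0],-0.4]]'
cat > chk.py <<'E'
from plan import *
import sys
p,q,s=cur(); t=(Rz.inv()*q).as_matrix(); z=t[:,2]; bt=np.degrees(np.arctan2(-z[1],-z[2]))
G=Rz.inv().apply(p-[X0,Y0,0])-.025*z; r=np.hypot(G[1],G[2]-.175)
print('cage ctr lever angle',np.degrees(np.arctan2(G[1],G[2]-.175)).round(1),'r',r.round(4),'x',G[0].round(3),'tilt',bt.round(1),'F',np.round(s['contact_force'],1),'ff',s['finger_force'],'q',np.round(s['qpos'],2))
E
python3 chk.py
```

```text
time_s: 14.4
position: [0.4472, 0.1161, 0.2655]
eef_rot: [-0.192, 3.075, -0.444]
contact_force: [-0.4, 7.9, -1.6]
finger_gap: 0.305
finger_force: 4.1
cage ctr lever angle 19.4 r 0.1214 x -0.151 tilt 16.5 F [-0.4  7.9 -1.6] ff 4.118550270795822 q [ 0.32  0.12  1.66 -0.29  1.42 -1.32]
```

```bash
python3 -m jog '[[[0,-0.0067,0.0002],[-4,0,0],-0.4],[[0,-0.0067,0.0002],[-4,0,0],-0.4],[[0,-0.0067,0.0002],[-4,0,0],-0.4],[[0,-0.0067,0.0002],[-4,0,0],-0.4],[[0,-0.0067,0.0002],[-4,0,0],-0.4],[[0,-0.0067,0.0002],[-4,0,0],-0.4],[[0,-0.0067,0.0002],[-4,0,0],-0.4],[[0,-0.005,0.0001],[-3,0,0],-0.4],[[0,-0.0033,0.0001],[-2,0,0],-0.4],[[0,-0.0033,0.0001],[-2,0,0],-0.4]]'
python3 chk.py
```

```text
time_s: 15.4
position: [0.4544, 0.0583, 0.2671]
eef_rot: [0.196, -3.086, -0.501]
contact_force: [1.3, 6.7, 8.7]
finger_gap: 0.301
finger_force: 4.7
cage ctr lever angle -15.9 r 0.1204 x -0.152 tilt -18.4 F [1.3 6.7 8.7] ff 4.688521027565002 q [-0.27  0.1   1.69  0.3   1.47 -2.02]
```

```bash
python3 -m jog '[[[0,-0.0035,0.0001],[-1.5,0,0],-0.4],[[0,-0.0035,0.0001],[-1.5,0,0],-0.4],[[0,-0.0035,0.0001],[-1.5,0,0],-0.4],[[0,-0.0035,0.0001],[-1.5,0,0],-0.4],[[0,-0.0035,0.0001],[-1.5,0,0],-0.4],[[0,-0.0035,0.0001],[-1.5,0,0],-0.4],[[0,-0.0035,0.0001],[-1.5,0,0],-0.4],[[0,-0.0035,0.0001],[-1.5,0,0],-0.4],[[0,-0.0035,0.0001],[-1.5,0,0],-0.4],[[0,-0.0035,0.0001],[-1.5,0,0],-0.4]]'
python3 chk.py
```

```text
time_s: 16.4
position: [0.458, 0.0268, 0.2517]
eef_rot: [0.193, -2.978, -0.893]
contact_force: [1.3, 3.5, 9.5]
finger_gap: 0.296
finger_force: 4.2
cage ctr lever angle -35.8 r 0.1203 x -0.152 tilt -33.3 F [1.3 3.5 9.5] ff 4.231330901384354 q [-0.48  0.21  1.7   0.47  1.58 -2.26]
```

```bash
python3 -m jog '[[[0,-0.0037,0.0002],[-1,0,0],-0.4],[[0,-0.0037,0.0003],[-1,0,0],-0.4],[[0,-0.0037,0.0004],[-1,0,0],-0.4],[[0,-0.0037,0.0004],[-1,0,0],-0.4],[[0,-0.0037,0.0005],[-1,0,0],-0.4],[[0,-0.0037,0.0006],[-1,0,0],-0.4],[[0,-0.0037,0.0007],[-1,0,0],-0.4],[[0,-0.0037,0.0007],[-1,0,0],-0.4],[[0,-0.0037,0.0008],[-1,0,0],-0.4],[[0,-0.0037,0.0009],[-1,0,0],-0.4]]'
python3 chk.py
```

```text
time_s: 17.4
position: [0.4609, 0.0004, 0.2244]
eef_rot: [0.188, -2.879, -1.142]
contact_force: [1.5, 1.4, 8.1]
finger_gap: 0.302
finger_force: 3.4
cage ctr lever angle -56.0 r 0.121 x -0.153 tilt -43.3 F [1.5 1.4 8.1] ff 3.3963478356599808 q [-0.59  0.32  1.72  0.55  1.64 -2.41]
```

```bash
python3 -m jog '[[[0,-0.0041,0.001],[0,0,0],-0.4],[[0,-0.0041,0.0011],[0,0,0],-0.4],[[0,-0.004,0.0013],[0,0,0],-0.4],[[0,-0.004,0.0014],[0,0,0],-0.4],[[0,-0.004,0.0015],[0,0,0],-0.4],[[0,-0.0038,0.0016],[0,0,0],-0.4],[[0,0,0],[0,0,0],-0.4],[[0,0,0],[0,0,0],-0.4],[[0,0,0],[0,0,0],-0.4],[[0,0,0],[0,0,0],-0.4]]'
python3 chk.py
python3 - <<'E'
from plan import *
for c in ('top','scene'):
  save(c,c+'5')
a=cv2.resize(cv2.imread('pics/top5.png')[100:260,220:400],(540,480),interpolation=2)
cv2.imwrite('pics/c5.png',a)
a=cv2.resize(cv2.imread('pics/scene5.png')[110:310,230:430],(600,600),interpolation=2)
cv2.imwrite('pics/d5.png',a)
E
```

```text
time_s: 18.4
position: [0.462, -0.0112, 0.2022]
eef_rot: [0.188, -2.877, -1.142]
contact_force: [-0.7, 2.7, 8.1]
finger_gap: 0.306
finger_force: 3.5
cage ctr lever angle -67.9 r 0.1209 x -0.153 tilt -43.3 F [-0.7  2.7  8.1] ff 3.5457779467105865 q [-0.61  0.35  1.74  0.54  1.61 -2.45]
```

View pics/d5.png

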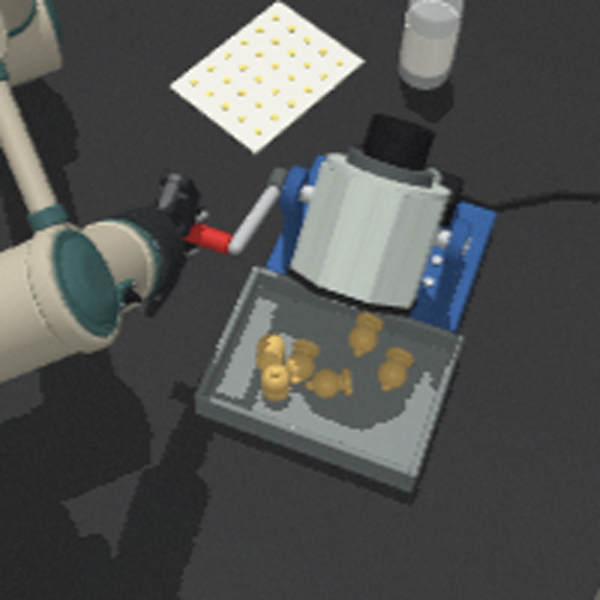

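All six finials show in the tray, in crop d5 at (268,350), (275,382), (302,360), (330,383), (367,335) and (396,368). Swinging the drum back along the same arc.

```bash
python3 -m jog '[[[0,0.004,-0.0016],[0,0,0],-0.4],[[0,0.004,-0.0015],[0,0,0],-0.4],[[0,0.004,-0.0014],[0,0,0],-0.4],[[0,0.004,-0.0013],[0,0,0],-0.4],[[0,0.0041,-0.0011],[0,0,0],-0.4],[[0,0.0041,-0.001],[0,0,0],-0.4],[[0,0.0055,-0.0012],[1.5,0,0],-0.4],[[0,0.0055,-0.0011],[1.5,0,0],-0.4],[[0,0.0055,-0.001],[1.5,0,0],-0.4],[[0,0.0055,-0.0009],[1.5,0,0],-0.4]]'
python3 chk.py
```

```text
time_s: 19.5
position: [0.4597, 0.0128, 0.2401]
eef_rot: [0.187, -2.945, -0.981]
contact_force: [1.3, -3.7, 0.7]
finger_gap: 0.302
finger_force: 1.6
cage ctr lever angle -45.2 r 0.1208 x -0.152 tilt -36.8 F [ 1.3 -3.7  0.7] ff 1.57974723726511 q [-0.53  0.25  1.71  0.5   1.6  -2.32]
```

```bash
python3 -m jog '[[[0,0.0065,-0.0006],[2.5,0,0],-0.4],[[0,0.0065,-0.0005],[2.5,0,0],-0.4],[[0,0.0065,-0.0004],[3,0,0],-0.4],[[0,0.0067,-0.0001],[4,0,0],-0.4],[[0,0.0067,0],[4,0,0],-0.4],[[0,0.0067,0.0002],[4,0,0],-0.4],[[0,0.0067,0.0002],[4,0,0],-0.4],[[0,0.0067,0.0002],[4,0,0],-0.4],[[0,0.0067,0.0002],[4,0,0],-0.4],[[0,0.0067,0.0002],[4,0,0],-0.4]]'
python3 chk.py
```

```text
time_s: 20.5
position: [0.4508, 0.0732, 0.2656]
eef_rot: [-0.196, 3.128, 0.024]
contact_force: [0.2, -2.6, 1.2]
finger_gap: 0.3
finger_force: 1.0
cage ctr lever angle -5.0 r 0.1161 x -0.153 tilt -0.8 F [ 0.2 -2.6  1.2] ff 1.0361738875508308 q [-0.    0.07  1.68  0.02  1.38 -1.7 ]
```

```bash
python3 -m jog '[[[0,0.0067,-0.001],[4,0,0],-0.4],[[0,0.0067,-0.001],[4,0,0],-0.4],[[0,0.0067,-0.001],[4,0,0],-0.4],[[0,0.0067,0.0002],[4,0,0],-0.4],[[0,0.0067,0.0002],[4,0,0],-0.4],[[0,0.0067,0.0002],[4,0,0],-0.4],[[0,0.0067,0.0002],[4,0,0],-0.4],[[0,0.0067,0.0002],[4,0,0],-0.4],[[0,0.0067,0.0002],[4,0,0],-0.4],[[0,0.0067,0.0002],[4,0,0],-0.4]]'
python3 chk.py
```

```text
time_s: 21.5
position: [0.4426, 0.1347, 0.2483]
eef_rot: [-0.177, 2.909, -1.036]
contact_force: [-0.4, -2.0, 2.5]
finger_gap: 0.297
finger_force: 1.4
cage ctr lever angle 36.3 r 0.1149 x -0.153 tilt 39.2 F [-0.4 -2.   2.5] ff 1.4012636616826057 q [ 0.6   0.28  1.67 -0.6   1.55 -0.97]
```

```bash
python3 -m jog '[[[0,0.0056,-0.0012],[1.5,0,0],-0.4],[[0,0.0056,-0.0012],[1.5,0,0],-0.4],[[0,0.0056,-0.001],[1.5,0,0],-0.4],[[0,0.0056,-0.0006],[1.5,0,0],-0.4],[[0,0.0056,0],[1.5,0,0],-0.4],[[0,0.0056,0.0002],[1.5,0,0],-0.4],[[0,0.0041,0.0006],[0,0,0],-0.4],[[0,0.0041,0.0008],[0,0,0],-0.4],[[0,0.0041,0.001],[0,0,0],-0.4],[[0,0,0],[0,0,0],-0.4]]'
python3 chk.py
```

```text
time_s: 22.5
position: [0.4405, 0.1684, 0.2161]
eef_rot: [-0.172, 2.814, -1.249]
contact_force: [-0.5, -0.5, 0.8]
finger_gap: 0.3
finger_force: 0.3
cage ctr lever angle 61.0 r 0.1195 x -0.151 tilt 47.9 F [-0.5 -0.5  0.8] ff 0.3134301211684942 q [ 0.71  0.41  1.66 -0.67  1.6  -0.82]
```

```bash
python3 -m jog '[[[0,0.0041,0.001],[0,0,0],-0.4],[[0,0.0041,0.0012],[0,0,0],-0.4],[[0,0.004,0.0013],[0,0,0],-0.4],[[0,0.004,0.0014],[0,0,0],-0.4],[[0,0,0],[0,0,0],-0.4]]'
python3 chk.py
python3 - <<'E'
from plan import *
from fit import feats
for c in ('top','scene'):
  im=save(c,c+'6'); print(c,feats(c,im)[0])
  for q in (0,.06,.12): 
    a=1.134-q; print(q,np.round(pix(c,Rz.apply([-.12,.12*np.sin(a),.175+.12*np.cos(a)])+[X0,Y0,0]),1), np.round(pix(c,Rz.apply([0,-.08*np.sin(q),.175+.08*np.cos(q)])+[X0,Y0,0]),1))
cv2.imwrite('pics/d6.png',cv2.resize(cv2.imread('pics/scene6.png')[110:310,230:430],(600,600),interpolation=2))
E
```

```text
time_s: 23.0
position: [0.44, 0.1729, 0.205]
eef_rot: [-0.168, 2.806, -1.263]
contact_force: [-0.4, -2.6, 15.8]
finger_gap: 0.302
finger_force: 7.0
cage ctr lever angle 66.9 r 0.1187 x -0.15 tilt 48.5 F [-0.4 -2.6 15.8] ff 7.012453079223633 q [ 0.72  0.43  1.67 -0.68  1.6  -0.79]
top [254.16       218.93333333]
0 [254.3 217.9] [285.8 167.2]
0.06 [255.2 217.6] [287.6 166.9]
0.12 [256.2 217.3] [289.3 166.6]
scene [328.53846154 131.90384615]
0 [329.9 132.5] [356.6 166. ]
0.06 [329.6 131.9] [356.  167.3]
0.12 [329.2 131.4] [355.5 168.7]
```

View pics/d6.png

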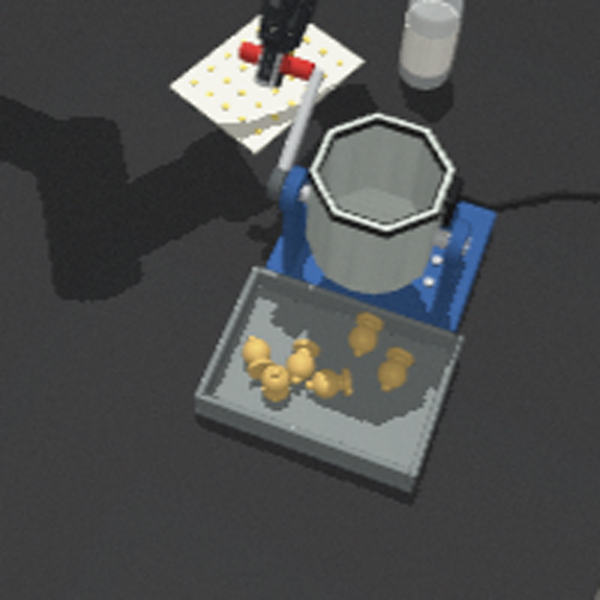

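The force rose to 16 N, well over the 5 N of pivot friction, so the drum is on its stop. It is empty, and the six finials lie in the tray. Centring on the bar, opening and retreating.

```bash
python3 -m jog '[[[0,-0.0035,0],[0,0,0],-0.4],[[0,-0.0035,0],[0,0,0],-0.4],[[0,0,0],[0,0,0],0.3],[[0,0,0],[0,0,0],0.3],[[0,0,0],[0,0,0],0.3],[[0,0,-0.02],[0,0,0],0.3],[[0,0,-0.025],[0,0,0],0.3],[[0,0,-0.025],[0,0,0],0.3],[[0,0,-0.03],[0,0,0],0.3],[[0,0,-0.03],[0,0,0],0.3]]'
python3 -m jog '[[[0,-0.02,-0.03],[0,0,0],0.3],[[0,-0.02,-0.03],[0,0,0],0.3],[[0,0,0],[0,0,0],0.3],[[0,0,0],[0,0,0],0.3]]'
python3 - <<'E'
from plan import *
from fit import *
obs={}
for c in ('top','scene'):
  im=save(c,c+'7'); f=feats(c,im); obs[c]=f[:2]; print(c,f[0],f[4])
best=[]
for q in np.arange(-.04,.2,.02):
  e=0
  for c in obs:
    w,g=bary(None,q,(.601,.103,.132)); e+=np.sum((np.array(pix(c,w(g(-.148))))-obs[c][0])**2)
  best.append((round(e,2),round(q,2)))
print(sorted(best)[:4]); print(ctrl.sense()['time_s'],ctrl.sense()['contact_force'])
cv2.imwrite('pics/d7.png',cv2.resize(cv2.imread('pics/scene7.png')[60:310,230:430],(480,600),interpolation=2))
E
```

```text
time_s: 24.1
position: [0.4269, 0.2669, 0.2938]
eef_rot: [-0.172, 2.814, -1.252]
contact_force: [0.3, -0.0, 0.7]
finger_gap: 0.651
finger_force: 0.0
time_s: 24.5
position: [0.4245, 0.2843, 0.3633]
eef_rot: [-0.172, 2.813, -1.249]
contact_force: [-0.6, -0.2, -0.2]
finger_gap: 0.65
finger_force: 0.0
top [255.45588235 227.7745098 ] [251 214  10  29 204]
scene [321.816 129.832] [310 124  25  12 125]
[(np.float64(0.29), np.float64(-0.02)), (np.float64(0.43), np.float64(-0.04)), (np.float64(0.43), np.float64(0.0)), (np.float64(0.86), np.float64(0.02))]
24.6 [ 0.41908307 -0.38356437 -0.20893676]
```

View pics/d7.png

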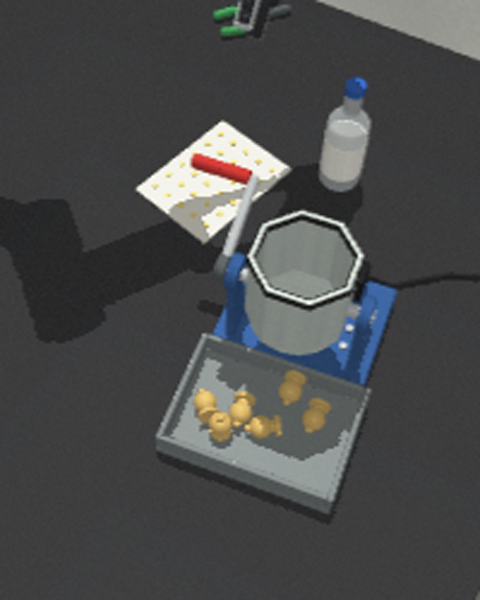

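The grip fits a drum angle of about 0, the drum is empty, six finials are in the tray, and the arm is clear of everything. Handing in.

```bash
python3 -c "
from plant import order
print(order.finish_job())"
```

```text
the job is handed in; nothing more can be done
None
```

The job is handed in, with no verdict shown: all six finials lie in the tray under the pouring side, and the drum is back upright on its stop and empty. The bottle and LED board look unmoved in the last picture, and the arm stayed well away from the lantern cap.

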